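Try the matching polisher hub on the keyed test shaft

TASK

Only one of the three orange hubs has keyways that line up with both red keys of the test shaft on the wooden block. Pick that hub up, turn it to suit the keys and lower it over the shaft, without dropping it, until it sits fully home on the round white seat, then let go. Leave the other two hubs where they are.

Things in the scene. Friction and masses are not known exactly. Their poses are not given: they have to be found in the camera images.
- hub_a_mid (a point): Orange hub with bevelled corners, 60 mm along x, 46 mm across its two flats (along y; 36 mm long), 44 mm high, 0.16 to 0.32 kg, upright. Bore 26 mm wide right through; keyways are full-height slots 12 mm wide, from the bore out to 19 mm from the axis, a red paint mark behind each. Point: on the axis, half-way up (22 mm); z up. This hub has two keyways opposite each other, towards its +x and -x.
- hub_b_mid (a point): Orange hub with bevelled corners, 60 mm along x, 46 mm across its two flats (along y; 36 mm long), 44 mm high, 0.16 to 0.32 kg, upright. Bore 26 mm wide right through; keyways are full-height slots 12 mm wide, from the bore out to 19 mm from the axis, a red paint mark behind each. Point: on the axis, half-way up (22 mm); z up. This hub has two keyways at a right angle, towards its +x and +y.
- hub_c_mid (a point): Orange hub with bevelled corners, 60 mm along x, 46 mm across its two flats (along y; 36 mm long), 44 mm high, 0.16 to 0.32 kg, upright. Bore 26 mm wide right through; keyways are full-height slots 12 mm wide, from the bore out to 19 mm from the axis, a red paint mark behind each. Point: on the axis, half-way up (22 mm); z up. This hub has a single keyway, towards its +x.
- shaft_seat (a point): Point on the axis of a fixed upright steel shaft (18 mm thick, 62 mm high, top 16 mm tapered), at the top of its round white seat (40 mm wide, 40 mm above the table, 12 mm above the block), where a hub's underside rests when home. Two red keys 5 mm wide stand out along +x and -x to 16 mm from the axis, 36 mm high. Wooden block 130 mm along x, 110 along y; z up.
Mind the look-alikes: they are no part of the job. Several things look just like the part that bears shaft_seat: the one meant starts farthest to the robot's right. Leave any pink look-alike of the part that bears hub_a_mid alone.

How it is judged:
At the end, for the whole second after the job is handed in: The hub with two opposite keyways stands upright (within 7 degrees) and at rest on the seat, over shaft and keys: axis within 10 mm of the shaft's, keyways along the keys within 17 degrees, its middle 17 to 27 mm above the seat (22 is home). The other two hubs are within 30 mm of where they began (horizontal distance between hub_a_mid and shaft_seat below 0.01 m and z of hub_a_mid in the frame of shaft_seat between 0.017 and 0.027 m and angle between the x axis of hub_a_mid and the x axis of shaft_seat, either way round below 0.3 rad and angle between hub_a_mid's own z axis and vertical below 0.12 rad and linear speed of hub_a below 0.02 m/s and distance of each of hub_b_mid, hub_c_mid from where it was at the start of the episode below 0.03 m); the robot touches nothing.
It fails at once if the right hub is dropped onto the shaft or seat (over the shaft, within 90 mm above the seat, it moves faster than 0.6 m/s) (horizontal distance between hub_a_mid and shaft_seat below 0.03 m and z of hub_a_mid in the frame of shaft_seat below 0.09 m and linear speed of hub_a above 0.6 m/s).
It fails at once if another hub is moved more than 40 mm (distance of any of hub_b_mid, hub_c_mid from where it was at the start of the episode above 0.04 m).
It also fails if it takes over 35 s, if anything falls off the work surface, if the arm or the gripper's body presses on something with over 40 N, if the wrist force passes 120 N, or if a joint passes its speed limit or range.

ROBOT

A 7-joint arm with a two-finger parallel gripper is mounted at the origin on the work surface. World frame = base frame: x ahead of the robot, y to its left, z up, the work surface at z = 0. Lengths are in m, angles in rad, forces in N, time in s.
With the tool pointing down it reaches from about 0.4 to 0.875 m from the base axis. Payload 19.3 kg.
Tool frame: the origin (TCP) lies midway between the tips of the shut fingers; the grasp point (between the pads) lies 19 mm behind it (ctrl.pinch_z is the distance from the TCP to the grasp point, in m); z points along the fingers, y is the line along which they close (so a half turn about z gives the same grasp; the last joint's range is limited). The gripper opens to 85 mm and grips with 20 to 120 N. Pads are 22 mm wide; open, the fingers measure 114 mm over their backs; the gripper's body (76 mm by 85 mm) begins 54 mm behind the grasp point. The pads swing forward as they close: fully open they stand 13 mm farther back than shut.
Start: joints at [-1.188, 0.521, -0.036, 1.599, 0.021, 1.021, -0.113], TCP at [0.273, 0.562, 0.231] pointing down, gripper open.
Joint ranges: [-2.91, 2.91], [-0.3, 2.13], [-1.5, 1.42], [0.17, 2.43], [-1.26, 4.41], [0.16, 1.93], [-2.52, 2.52]. Speed limits (rad/s): [1.89, 1.89, 2.39, 2.39, 3.01, 3.01, 3.01].

INTERFACE

Orientations are given as a rotation vector (axis times angle).
In Python, from plant import ctrl gives the robot as it stands. The module is installed in compiled form; this text tells all that it offers.
- The arm moves only by the tool move_arm, never from a script. Its argument "deltas" is a list that holds one entry, the list of rows, each a list of 7 numbers: the closure in counts, from 0 (fully open) to 255 (shut), then the shift along the world's x, y, z in m, then the turn, a rotation vector about the world's x, y, z in rad. In form: [[[fingers, x, y, z, ax, ay, az], ...]]. A call has 1 to 8 rows; each row is the pose to reach, as a shift and turn from the pose commanded when the call began; what a row does not reach only later rows make up. A row lasts 1/10 s, in which the tool goes at most 50 mm and 8.59 degrees, less where a joint would pass 70% of its speed; a pose out of reach is approached as far as the arm can. A call with a gripper value outside its range is refused whole. The fingers move at their own pace and stop on an object; "newtons" is the grip in N (left out, the last holds). Time passes only in rows, so rows that repeat a pose let the fingers close. It gives the time, the measured TCP pose, the force, the opening and the grip force at its end, in the units of the state.
- ctrl.get_state(): the state, without advancing time (a new reading comes with each control period).
- ctrl.capture(name): name is "scene" or "top" or "wrist"; returns a dict with "color" (420x560x3 uint8, red, green, blue), "K" (3x3 intrinsics, pixels), "world_to_cam" (4x4, takes a point from world to camera coordinates). Camera axes: x right, y up, looking along -z (the intrinsics and any distortion apply to the point x, -y, -z); pixel columns grow to the right and rows downward; lengths in m; the calibration is good to about 2 mm. A picture is of the moment at which its call begins. There is no depth.
- ctrl.finish_job(): hands the job in; it is judged then, once.
The state is a dict: "time_s": time; "joints": joint angles; "qd": joint speeds; "effort": joint torques, N m; "position": TCP position; "tcp_rot": TCP orientation; "force": force on the tool from outside, world axes, zero at the start; "wrist_torque": the same for the moment, N m; "grip_width": finger opening in m; "finger_force": force on a finger pad.
Only numpy, scipy, OpenCV 4.12 (cv2) and the standard library are available. Lean on these libraries where they do the work, as an engineer would, in place of code of your own. Each camera call takes 0.05 s, during which the arm holds its last target. There are 200 camera calls.

## Working session

There is one attempt and no reset: what is moved stays moved. The work goes in short steps, Python scripts to look and compute and a tool call to move; the robot and the scene stay as the last step left them, time stands still between calls to the robot, and variables do not carry over. Pictures are saved under pics/ and viewed, at most 10 in all, crops included, and the job is handed in when it is done.

Besides the shell and the picture viewer there is one more tool, called as name(argument=value, ...), one argument or row to a line, values as JSON. move_arm: Moves the arm, as the interface text tells. Its arguments: {"type":"object","properties":{"deltas":{"type":"array","items":{"type":"array","items":{"type":"array","items":{"type":"number"}}}},"newtons":{"type":"number"}},"required":["deltas"]}

```bash
mkdir -p pics; python3 - <<'E'
from plant import ctrl
import cv2,numpy as np
for n in("scene","top"):
    c=ctrl.capture(n); cv2.imwrite(f"pics/{n}0.png",c["color"][:,:,::-1]); np.savez(f"{n}0.npz",**c); print(n,c["K"].tolist(),np.round(c["world_to_cam"],3).tolist(),c.keys())
s=ctrl.get_state();print({k:np.round(s[k],3).tolist() for k in s},ctrl.pinch_z)
E
```

```text
scene [[425.89681846436645, 0.0, 274.049188705037], [0.0, 425.89681846436645, 204.89003471752116], [0.0, 0.0, 1.0]] [[-0.4, 0.917, 0.012, 0.183], [-0.732, -0.327, 0.598, 0.368], [0.552, 0.23, 0.801, -1.369], [0.0, 0.0, 0.0, 1.0]] dict_keys(['color', 'K', 'world_to_cam'])
top [[452.7425632551262, 0.0, 274.2909036041584], [0.0, 452.7425632551262, 206.3813517903235], [0.0, 0.0, 1.0]] [[-0.008, -1.0, 0.021, 0.045], [0.998, -0.006, 0.06, -0.563], [-0.06, 0.021, 0.998, -1.099], [0.0, 0.0, 0.0, 1.0]] dict_keys(['color', 'K', 'world_to_cam'])
{'time_s': 0.1, 'joints': [-1.188, 0.522, -0.036, 1.6, 0.021, 1.021, -0.113], 'qd': [0.001, -0.002, -0.001, 0.0, 0.0, -0.001, -0.001], 'effort': [0.005, -92.85, 1.985, -37.053, 0.018, 0.005, 0.0], 'position': [0.273, 0.562, 0.231], 'tcp_rot': [-0.705, -3.061, 0.001], 'force': [0.137, -0.371, -0.189], 'wrist_torque': [0.006, -0.024, -0.005], 'finger_force': 0.0, 'grip_width': 0.085} 0.0187
```

View pics/top0.png

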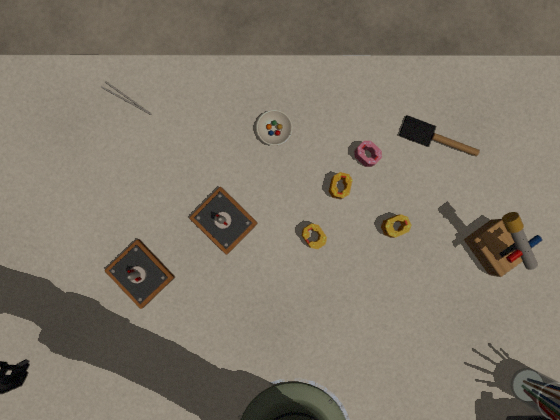

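View pics/scene0.png

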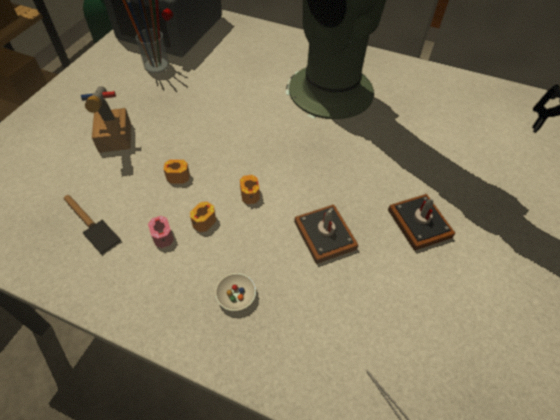

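Top view: gripped hubs are at about (341,185), (314,235) and (397,226), with a pink look-alike at (369,153). Test shafts are at (222,218) and (138,273). The robot's right is image right, so the target is (222,218). I'll enlarge both areas.

```bash
python3 - <<'E'
import cv2,numpy as np
t=np.load("top0.npz")["color"][:,:,::-1]
a=cv2.resize(t[140:260,290:420],None,fx=4,fy=4,interpolation=cv2.INTER_CUBIC)
b=cv2.resize(t[180:260,185:260],None,fx=3.7,fy=6,interpolation=cv2.INTER_CUBIC)
b=cv2.resize(t[180:260,185:260],(278,296),interpolation=cv2.INTER_CUBIC)
o=np.zeros((480,800,3),np.uint8);o[:,:520]=a;o[:296,522:]=b
cv2.imwrite("pics/crop.png",np.clip(o*1.3,0,255).astype(np.uint8))
E
```

```text
(no output)
```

View pics/crop.png

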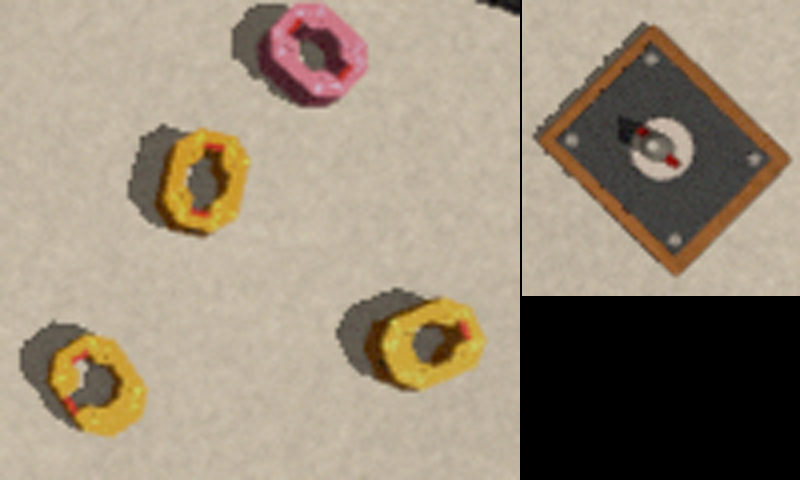

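Crop: the hub with two opposite red marks is the one at (341,185), so that's hub_a. The target shaft's keys run from upper left to lower right in the image. Next I'll locate both.

```bash
cat > h.py <<'E'
import numpy as np,cv2
def ray(c,uv,z):
    M=c["world_to_cam"];K=c["K"];R=M[:3,:3];o=-R.T@M[:3,3]
    uv=np.atleast_2d(uv).astype(float);d=np.c_[(uv[:,0]-K[0,2])/K[0,0],-(uv[:,1]-K[1,2])/K[1,1],-np.ones(len(uv))]@R
    return (o+d*((z-o[2])/d[:,2])[:,None])[:,:2]
def blobs(m,amin=8):
    n,l,s,c=cv2.connectedComponentsWithStats(m.astype(np.uint8));return [(s[i,4],c[i],l==i) for i in range(1,n) if s[i,4]>=amin]
def hsv(c): return cv2.cvtColor(c["color"],cv2.COLOR_RGB2HSV).astype(int)
def rect(c,mask,z):
    "world centre, size, long-axis angle (deg) of a filled blob on plane z"
    ct=max(cv2.findContours(mask.astype(np.uint8),cv2.RETR_EXTERNAL,cv2.CHAIN_APPROX_NONE)[0],key=len)[:,0]
    w=ray(c,ct,z);(cx,cy),(a,b),t=cv2.minAreaRect((w*1000).astype(np.float32))
    if b>a:a,b,t=b,a,t+90
    return np.round([cx,cy,a,b,(t+90)%180-90],1)
E
python3 - <<'E'
from h import *
for n,hubs in(("top",[(341,185),(314,235),(397,226)]),("scene",[(203,215),(250,188),(176,170)])):
    c=np.load(n+"0.npz");H=hsv(c)
    o=(H[...,0]>10)&(H[...,0]<28)&(H[...,1]>170)
    for th in(120,150):
        for a,p,m in blobs(o&(H[...,2]>th),60):
            if min(np.hypot(*(p-h)) for h in hubs)<12: print(n,th,a,p.round(1),rect(c,m,.044))
    r=((H[...,0]<8)|(H[...,0]>172))&(H[...,1]>110)&(H[...,2]>60)
    for a,p,m in blobs(r,3):
        if min(np.hypot(*(p-h)) for h in hubs+[(222,218),(329,228)])<22: print(n,"red",a,p.round(1),"z44",ray(c,p,.044).round(4),"z76",ray(c,p,.076).round(4))
    w=(H[...,1]<60)&(H[...,2]>120)
    for a,p,m in blobs(w,60):
        if min(np.hypot(*(p-h)) for h in [(222,218),(329,228)])<15: print(n,"white",a,p.round(1),rect(c,m,.04))
E
```

```text
top 120 244 [340.8 184.4] [ 613.  -120.3   58.6   43.3  -13.4]
top 120 199 [397.1 225.4] [ 514.  -255.    56.6   43.1  -67.4]
top 120 233 [314.4 235.7] [490.2 -53.1  57.5  43.6  35. ]
top 150 210 [341.1 184.3] [ 613.3 -120.8   57.9   42.3  -14.4]
top 150 166 [397.3 225.4] [ 513.3 -255.5   55.6   41.8  -64.2]
top 150 209 [314.7 235.8] [490.  -54.   55.7  42.7  33.2]
top red 5 [342.8 176.2] z44 [[ 0.6335 -0.1252]] z76 [[ 0.6294 -0.1196]]
top red 6 [339.5 192.5] z44 [[ 0.5939 -0.1165]] z76 [[ 0.591  -0.1112]]
top red 3 [216.7 214.7] z44 [[0.5424 0.1793]] z76 [[0.541  0.1759]]
top red 4 [405.5 222. ] z44 [[ 0.5216 -0.2751]] z76 [[ 0.5208 -0.2651]]
top red 9 [224.7 223.1] z44 [[0.522  0.1602]] z76 [[0.5212 0.1574]]
top red 5 [309.8 229. ] z44 [[ 0.5064 -0.0436]] z76 [[ 0.5061 -0.0404]]
top red 7 [307.3 240.4] z44 [[ 0.4791 -0.0372]] z76 [[ 0.4796 -0.0342]]
top white 114 [223.8 220. ] [ 5.308e+02  1.657e+02  3.600e+01  3.600e+01 -4.000e-01]
scene 120 211 [175.4 166.2] [ 515.3 -255.9   58.2   41.8  -65.8]
scene 120 211 [248.6 184.5] [492.2 -54.5  59.5  43.6  31.8]
scene 120 248 [202. 212.] [ 615.8 -121.    59.2   44.9  -12.2]
scene 150 180 [175.5 166. ] [ 515.3 -256.1   57.8   41.8  -65.8]
scene 150 178 [248.4 184. ] [491.9 -55.5  56.9  43.4  35.8]
scene 150 209 [201.8 211.7] [ 614.5 -121.7   57.1   43.   -12.1]
scene red 18 [329.6 225.1] z44 [[0.5274 0.1725]] z76 [[0.5494 0.1762]]
```

Hub A is at (0.614, -0.121) with its long axis at -13°. The seat is at (0.531, 0.166) with keys at about 44°, and the sizes match in both views. I'm moving above hub A and turning -167° so the tool y lies along hub y.

move_arm(
  deltas=[
    [[0,0.02,-0.04,0,0,0,-0.13],[0,0.04,-0.08,0,0,0,-0.27],[0,0.06,-0.12,0,0,0,-0.4],[0,0.08,-0.16,0,0,0,-0.54],[0,0.1,-0.2,0,0,0,-0.67],[0,0.12,-0.24,0,0,0,-0.81],[0,0.14,-0.28,0,0,0,-0.94],[0,0.16,-0.32,0,0,0,-1.08]],
  ],
  newtons=60,
)

```text
time_s: 0.9
position: [0.4339, 0.2403, 0.2313]
tcp_rot: [-2.185, -2.257, -0.0]
force: [1.2, 0.3, 1.0]
grip_width: 0.0847
finger_force: 0.0
```

move_arm(
  deltas=[
    [[0,0.02,-0.04,0,0,0,-0.13],[0,0.04,-0.08,0,0,0,-0.27],[0,0.06,-0.12,0,0,0,-0.4],[0,0.08,-0.16,0,0,0,-0.54],[0,0.1,-0.2,0,0,0,-0.67],[0,0.12,-0.24,0,0,0,-0.81],[0,0.14,-0.28,0,0,0,-0.94],[0,0.16,-0.32,0,0,0,-1.08]],
  ],
)

```text
time_s: 1.7
position: [0.5939, -0.0796, 0.2311]
tcp_rot: [-3.034, -0.813, 0.0]
force: [0.9, 1.5, 0.8]
grip_width: 0.0855
finger_force: 0.0
```

```bash
python3 - <<'E'
from plant import ctrl
import numpy as np
from scipy.spatial.transform import Rotation as R
s=ctrl.get_state();r=R.from_rotvec(s["tcp_rot"]).as_matrix();print(s["time_s"],s["position"],np.degrees(np.arctan2(r[1,1],r[0,1])),r[:,2],s["joints"])
E
```

```text
1.7 [ 0.59390031 -0.07962208  0.23112995] -59.99360756371382 [-2.85724267e-04  1.21775970e-04 -9.99999952e-01] [-0.36894964  0.55003218  0.60075901  1.69360482 -0.35657522  1.00970213
 -0.69155999]
```

move_arm(
  deltas=[
    [[0,0.01,-0.02,0,0,0,-0.13],[0,0.02,-0.04,0,0,0,-0.27],[0,0.02,-0.041,-0.01,0,0,-0.4],[0,0.02,-0.041,-0.02,0,0,-0.54],[0,0.02,-0.041,-0.03,0,0,-0.67],[0,0.02,-0.041,-0.03,0,0,-0.75],[0,0.02,-0.041,-0.03,0,0,-0.75]],
  ],
)

```text
time_s: 2.4
position: [0.6132, -0.1188, 0.2006]
tcp_rot: [3.122, -0.349, -0.002]
force: [-0.1, -0.9, -0.2]
grip_width: 0.0857
finger_force: 0.0
```

```bash
python3 - <<'E'
from plant import ctrl
from h import *
from scipy.spatial.transform import Rotation as R
c=ctrl.capture("wrist");cv2.imwrite("pics/w1.png",c["color"][:,:,::-1]);np.savez("w1.npz",**c)
s=ctrl.get_state();r=R.from_rotvec(s["tcp_rot"]).as_matrix();print(s["time_s"],s["position"],np.degrees(np.arctan2(r[1,1],r[0,1])),s["joints"])
H=hsv(c);print(c["K"][0])
o=(H[...,0]>10)&(H[...,0]<28)&(H[...,1]>150)
for th in(100,140,180):
  for a,p,m in blobs(o&(H[...,2]>th),400): print(th,a,p.round(1),rect(c,m,.044))
r=((H[...,0]<8)|(H[...,0]>172))&(H[...,1]>110)&(H[...,2]>60)
for a,p,m in blobs(r,20): print("red",a,p.round(1),ray(c,p,.044).round(4))
E
```

```text
2.45 [ 0.61333767 -0.11887974  0.20097214] -102.55892580069256 [-0.38266064  0.68275752  0.76673675  1.65795564 -0.53741304  1.02412897
 -1.23012138]
[326.18281217   0.         273.69466768]
100 1751 [276.3 195.8] [ 614.3 -122.9   60.1   45.8  -13.4]
100 1627 [428.9 262.2] [ 514.4 -258.5   60.1   46.   -67.2]
100 1303 [241.7 319.7] [492.7 -58.9  60.3  52.9  33.3]
140 1664 [276.3 196.4] [ 613.8 -122.8   59.2   45.8  -13.4]
140 1547 [429.1 262.5] [ 514.2 -258.7   59.9   45.5  -67.1]
140 1216 [241.6 320.1] [490.5 -56.   59.7  45.6  33.3]
red 2190 [334.   90.5] [[ 0.695  -0.1919]]
red 65 [86.1 84.5] [[0.7464 0.0142]]
red 48 [276.5 175.4] [[ 0.634  -0.1276]]
red 44 [275.5 217.6] [[ 0.5944 -0.1177]]
red 42 [448.7 251.5] [[ 0.5221 -0.2779]]
red 33 [225.6 309.1] [[ 0.5078 -0.0446]]
red 34 [227.1 333.1] [[ 0.4789 -0.0385]]
```

View pics/w1.png

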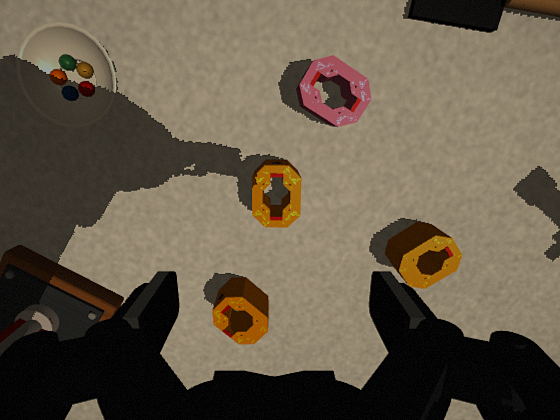

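The wrist view confirms hub A, with its top at (276,196) and red marks above and below the bore. It sits at (0.614, -0.1225) at -13.4°, and the path down is clear. Descending and gripping now.

move_arm(
  deltas=[
    [[0,0.001,-0.0035,-0.035,0,0,-0.014],[0,0.001,-0.0035,-0.075,0,0,-0.014],[0,0.001,-0.0035,-0.115,0,0,-0.014],[0,0.001,-0.0035,-0.15,0,0,-0.014],[0,0.001,-0.0035,-0.175,0,0,-0.014],[0,0.001,-0.0035,-0.187,0,0,-0.014],[0,0.001,-0.0035,-0.187,0,0,-0.014],[60,0.001,-0.0035,-0.187,0,0,-0.014]],
  ],
)

```text
time_s: 3.25
position: [0.6151, -0.1228, 0.0155]
tcp_rot: [3.12, -0.368, 0.002]
force: [0.5, -0.4, 0.1]
grip_width: 0.0733
finger_force: 0.0
```

move_arm(
  deltas=[
    [[100,0,0,0,0,0,0],[140,0,0,0,0,0,0],[180,0,0,0,0,0,0],[220,0,0,0,0,0,0],[220,0,0,0,0,0,0],[220,0,0,0,0,0,0]],
  ],
)

```text
time_s: 3.85
position: [0.6152, -0.1225, 0.0158]
tcp_rot: [-3.12, 0.368, -0.003]
force: [-1.4, 1.4, 11.6]
grip_width: 0.045
finger_force: 61.7
```

move_arm(
  deltas=[
    [[220,0,0,0.01,0,0,0],[220,0,0,0.04,0,0,0],[220,0,0,0.08,0,0,0],[220,0,0,0.12,0,0,0],[220,0,0.02,0.155,0,0,0.1],[220,-0.01,0.05,0.165,0,0,0.2],[220,-0.02,0.08,0.165,0,0,0.3],[220,-0.03,0.11,0.165,0,0,0.42]],
  ],
)

```text
time_s: 4.65
position: [0.584, -0.0114, 0.1806]
tcp_rot: [-3.127, -0.296, -0.002]
force: [0.4, 0.2, -2.8]
grip_width: 0.045
finger_force: 62.1
```

move_arm(
  deltas=[
    [[220,-0.01,0.035,0,0,0,0.12],[220,-0.02,0.07,0,0,0,0.24],[220,-0.03,0.105,0,0,0,0.35],[220,-0.04,0.14,0,0,0,0.46],[220,-0.05,0.165,0,0,0,0.54],[220,-0.054,0.178,0,0,0,0.58],[220,-0.054,0.178,0,0,0,0.58]],
  ],
)

```text
time_s: 5.35
position: [0.53, 0.167, 0.1798]
tcp_rot: [-2.912, -1.176, -0.001]
force: [0.4, -0.6, -2.4]
grip_width: 0.0448
finger_force: 62.1
```

```bash
python3 - <<'E'
from plant import ctrl
from h import *
from scipy.spatial.transform import Rotation as R
s=ctrl.get_state();r=R.from_rotvec(s["tcp_rot"]).as_matrix();print(s["time_s"],s["position"],np.degrees(np.arctan2(r[1,1],r[0,1])),r[:,2],s["joints"],s["grip_width"])
ims=[]
for n in("wrist","top","scene"):
    c=ctrl.capture(n);np.savez(n+"2.npz",**c);ims.append(c["color"][:,:,::-1])
o=np.zeros((600,800,3),np.uint8);o[:420,:560]=ims[0]
o[:240,560:]=cv2.resize(ims[1][140:260,160:280],(240,240));o[240:480,560:]=cv2.resize(ims[2][140:260,270:390],(240,240))
cv2.imwrite("pics/m2.png",o)
E
```

```text
5.35 [0.53003004 0.16704308 0.17982905] -46.01955302621215 [ 2.26050114e-04  7.97866483e-04 -9.99999656e-01] [-0.78362367  0.53030124  0.52376049  1.85642159 -0.34586242  0.84527721
 -0.8900076 ] 0.044761821329502766
```

View pics/m2.png

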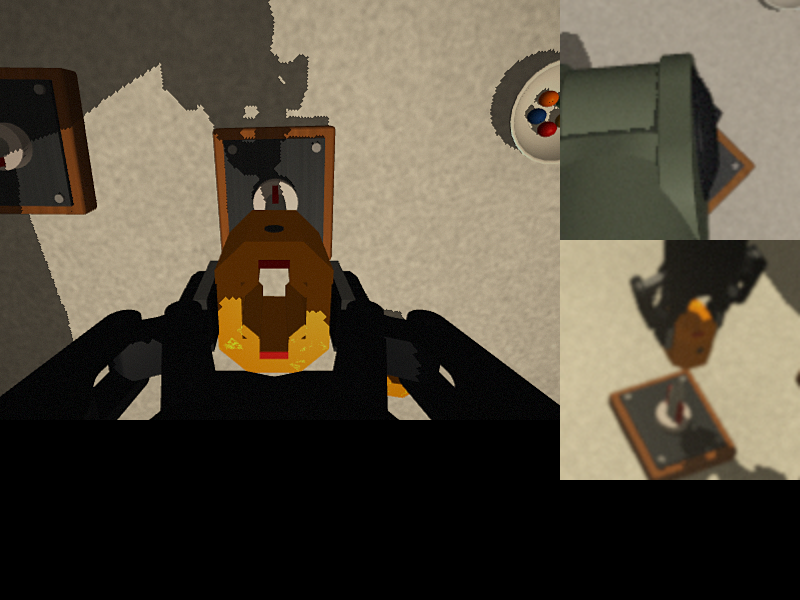

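Hub A is held level, and its red marks at (274,265) and (274,355) lie in line with the upright red key at (276,195). Now I'll refine the seat axis and key direction using the bolts and the seat.

```bash
python3 - <<'E'
from h import *
ang=lambda d:np.degrees(np.arctan2(d[1],d[0]))
c=np.load("top0.npz");b=ray(c,[(198.2,217.8),(219.9,195.9),(248,222.7),(226.1,244.6)],.028)
print("bolts top",b.round(4).tolist(),b.mean(0),ang(b[1]-b[2]),ang(b[0]-b[3]))
H=hsv(c);w=(H[...,1]<60)&(H[...,2]>120)
w=np.load("wrist2.npz");H=hsv(w)
k=((H[...,0]<8)|(H[...,0]>172))&(H[...,1]>110)&(H[...,2]>50)
for a,p,m in blobs(k,20):
    if 200<p[0]<350:
        x=np.argwhere(m);print("red",a,p.round(1),x.min(0),x.max(0),"hubtop",ray(w,p,.208).round(4),"z76",ray(w,p,.076).round(4))
print("bolts wrist",bw:=ray(w,[(232.5,149),(316.5,147)],.028),bw.mean(0),ang(bw[0]-bw[1])-90)
wh=(H[...,1]<70)&(H[...,2]>130);ys,xs=np.nonzero(wh[170:209,240:315]);ys+=170;xs+=240
for y in range(176,210,4):
    q=xs[ys==y]
    if len(q):print(y,q.min(),q.max(),ray(w,[(q.min(),y),(q.max(),y)],.04).round(4).tolist())
# side edges of block on wrist
for y in(140,170,200,240):
    print(y,H[y,205:225,2].tolist(),H[y,325:342,2].tolist())
s=np.load("scene2.npz");H=hsv(s);wh=(H[...,1]<75)&(H[...,2]>120)
for a,p,m in blobs(wh,40):
    if np.hypot(*(p-(327,226)))<20: print("scene white",a,p,rect(s,m,.04))
E
```

```text
bolts top [[0.5357, 0.2257], [0.5887, 0.1732], [0.523, 0.1051], [0.4704, 0.1582]] [0.52946398 0.16554053] 46.01426071209905 45.91422442542676
red 64 [274.9 198.4] [192 272] [203 278] hubtop [[0.5632 0.1966]] z76 [[0.5403 0.1739]]
red 244 [273.7 263.9] [260 258] [268 289] hubtop [[0.5442 0.1789]] z76 [[0.4996 0.1359]]
red 197 [273.6 355. ] [351 260] [358 287] hubtop [[0.5139 0.1498]] z76 [[0.4346 0.0733]]
bolts wrist [[0.53827769 0.22423223]
 [0.59142292 0.17171353]] [0.5648503  0.19797288] 45.339726184866635
184 279 287 [[0.546, 0.1742], [0.5509, 0.1691]]
188 259 292 [[0.5311, 0.1844], [0.5514, 0.1634]]
192 256 294 [[0.5266, 0.1838], [0.55, 0.1596]]
196 254 296 [[0.5227, 0.1826], [0.5487, 0.1557]]
200 253 297 [[0.5194, 0.1808], [0.5467, 0.1525]]
204 253 297 [[0.5167, 0.1783], [0.5441, 0.1499]]
208 254 296 [[0.5146, 0.1751], [0.5409, 0.1479]]
140 [181, 180, 184, 181, 177, 178, 179, 192, 94, 88, 120, 127, 128, 137, 73, 132, 146, 74, 26, 17] [121, 127, 126, 124, 126, 121, 121, 119, 103, 69, 182, 189, 181, 181, 184, 183, 182]
170 [181, 183, 181, 185, 186, 185, 183, 181, 180, 190, 103, 88, 119, 130, 129, 133, 134, 135, 133, 142] [129, 130, 122, 124, 127, 122, 124, 106, 82, 142, 186, 184, 181, 186, 184, 187, 184]
200 [177, 179, 179, 182, 185, 184, 177, 177, 173, 172, 173, 182, 125, 100, 117, 135, 139, 138, 134, 136] [132, 129, 126, 128, 126, 126, 117, 89, 131, 183, 187, 186, 186, 184, 186, 182, 179]
240 [178, 182, 178, 180, 178, 177, 174, 177, 171, 169, 164, 170, 169, 172, 182, 122, 100, 123, 139, 141] [134, 132, 131, 134, 138, 118, 83, 181, 185, 180, 180, 180, 180, 178, 178, 174, 178]
scene white 75 [321.88       227.62666667] [539.2 157.3  37.5  17.3  45. ]
```

Seat is at about (0.5305, 0.165) with keys at 45.5°, while the hub is at about (0.5293, 0.166) and 44°. I'll correct by (+1, -1) mm and +0.026 rad, then lower it part of the way.

move_arm(
  deltas=[
    [[220,0.001,-0.001,0,0,0,0.026],[220,0.001,-0.001,-0.02,0,0,0.026],[220,0.001,-0.001,-0.04,0,0,0.026],[220,0.001,-0.001,-0.055,0,0,0.026],[220,0.001,-0.001,-0.065,0,0,0.026],[220,0.001,-0.001,-0.075,0,0,0.026],[220,0.001,-0.001,-0.08,0,0,0.026],[220,0.001,-0.001,-0.08,0,0,0.026]],
  ],
)

```text
time_s: 6.3
position: [0.5314, 0.1643, 0.099]
tcp_rot: [2.899, 1.21, -0.001]
force: [0.4, 0.5, -1.4]
grip_width: 0.045
finger_force: 62.1
```

```bash
python3 - <<'E'
from plant import ctrl
from h import *
a=ctrl.capture("wrist");c=ctrl.capture("scene");np.savez("wrist3.npz",**a)
o=np.zeros((420,800,3),np.uint8);o[:,:400]=cv2.resize(a["color"][200:400,180:370,::-1],(400,420));o[:400,400:]=cv2.resize(c["color"][160:280,270:390,::-1],(400,400))
cv2.imwrite("pics/m3.png",np.clip(o*1.4,0,255).astype(np.uint8))
E
```

```text
(no output)
```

View pics/m3.png

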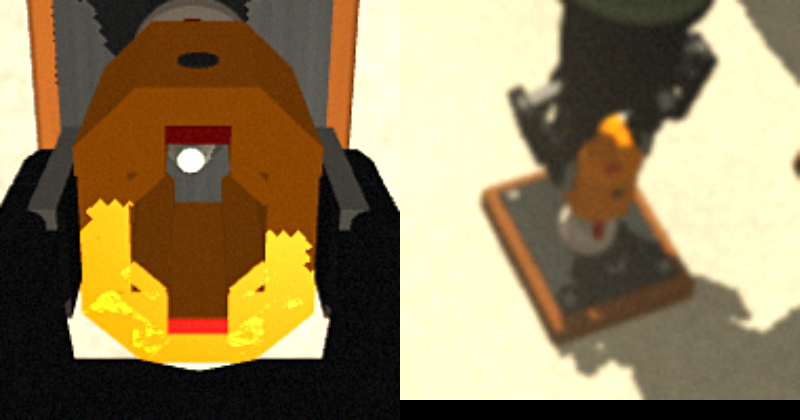

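The shaft tip is inside the bore and centred across it, with no contact force. I'll keep lowering slowly.

move_arm(
  deltas=[
    [[220,0,0,-0.005,0,0,0],[220,0,0,-0.01,0,0,0],[220,0,0,-0.015,0,0,0],[220,0,0,-0.02,0,0,0],[220,0,0,-0.025,0,0,0],[220,0,0,-0.025,0,0,0]],
  ],
)

```text
time_s: 7.0
position: [0.5311, 0.1644, 0.0735]
tcp_rot: [2.899, 1.21, -0.002]
force: [1.2, -0.4, -1.8]
grip_width: 0.0452
finger_force: 62.1
```

move_arm(
  deltas=[
    [[220,0,0,-0.005,0,0,0],[220,0,0,-0.01,0,0,0],[220,0,0,-0.014,0,0,0],[220,0,0,-0.016,0,0,0],[220,0,0,-0.017,0,0,0],[220,0,0,-0.017,0,0,0]],
  ],
)

```text
time_s: 7.6
position: [0.5314, 0.1644, 0.0572]
tcp_rot: [-2.899, -1.21, 0.0]
force: [-0.5, 1.3, -1.9]
grip_width: 0.0452
finger_force: 62.1
```

move_arm(
  deltas=[
    [[220,0,0,-0.001,0,0,0],[220,0,0,-0.002,0,0,0],[220,0,0,-0.003,0,0,0],[220,0,0,-0.003,0,0,0]],
  ],
)

```text
time_s: 8.0
position: [0.5316, 0.1646, 0.0557]
tcp_rot: [-2.899, -1.209, -0.001]
force: [-8.9, -1.3, 29.3]
grip_width: 0.0451
finger_force: 65.9
```

Contact came at the expected height, with TCP z at 0.0557 and 29 N. Opening and retreating.

move_arm(
  deltas=[
    [[220,0,0,0.002,0,0,0],[150,0,0,0.002,0,0,0],[80,0,0,0.002,0,0,0],[0,0,0,0.002,0,0,0],[0,0,0,0.002,0,0,0],[0,0,0,0.002,0,0,0],[0,0,0,0.002,0,0,0]],
  ],
)

```text
time_s: 8.7
position: [0.5315, 0.1645, 0.0563]
tcp_rot: [-2.899, -1.21, 0.0]
force: [-0.5, 0.1, -0.1]
grip_width: 0.0857
finger_force: 0.0
```

move_arm(
  deltas=[
    [[0,0,0,0.01,0,0,0],[0,0,0,0.03,0,0,0],[0,0,0,0.06,0,0,0],[0,0,0,0.1,0,0,0],[0,0,0,0.14,0,0,0],[0,0,0,0.16,0,0,0],[0,0,0,0.16,0,0,0]],
  ],
)

```text
time_s: 9.4
position: [0.5326, 0.1648, 0.2197]
tcp_rot: [-2.899, -1.21, -0.008]
force: [0.7, 0.7, 0.4]
grip_width: 0.0854
finger_force: 0.0
```

```bash
python3 - <<'E'
from plant import ctrl
from h import *
a=ctrl.capture("wrist");c=ctrl.capture("scene")
H=hsv(a);o=(H[...,0]>10)&(H[...,0]<28)&(H[...,1]>150)&(H[...,2]>100)
for n,p,m in blobs(o,400): print(n,p.round(1),rect(a,m,.084))
o=np.zeros((420,800,3),np.uint8);o[:,:400]=cv2.resize(a["color"][100:310,180:380,::-1],(400,420));o[:400,400:]=cv2.resize(c["color"][160:280,270:390,::-1],(400,400))
cv2.imwrite("pics/m4.png",np.clip(o*1.3,0,255).astype(np.uint8))
E
```

```text
841 [227.6 175.6] [513.8 204.3 107.1  28.2  30.5]
918 [298.3 216.4] [541.  168.2  96.6  78.6  45.3]
1947 [273.  206.3] [530.7 162.   59.7  45.9  44.9]
```

View pics/m4.png

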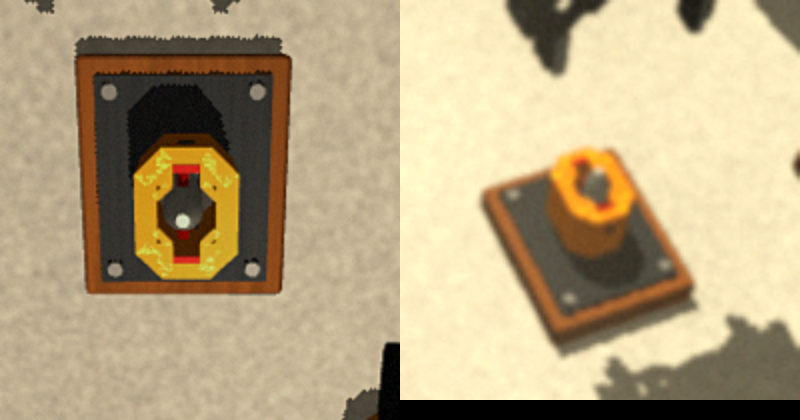

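Hub A sits over the shaft with the keys in its slots. Its top measures 59.7 x 45.9 mm on the z = 84 mm plane, which fits it being home, at 44.9°. Handing in.

```bash
python3 -c "
from plant import ctrl
print(ctrl.finish_job())"
```

```text
the job is handed in; nothing more can be done
None
```

The hub with opposite keyways (hub A) is fully home on the right-hand shaft's seat, turned to suit the keys and released; I didn't touch the other two hubs, and the job is handed in, though it reported no verdict.

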